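# Feed a bar to the length stop with the push stick

## Robot

A 6-joint arm with a two-finger parallel gripper is mounted at the origin on the work surface. World frame = base frame: x ahead of the robot, y to its left, z up, the work surface at z = 0. Lengths are in m, angles in degrees, forces in N, time in s.
With the tool pointing down it reaches from about 0.325 to 1 m from the base axis. Payload 5.1 kg.
Tool frame: the origin (TCP) lies midway between the tips of the shut fingers; the grasp point (between the pads) lies 19 mm behind it (arm.grip_point_offset is the z of the grasp point in the tool frame, in m); z points along the fingers, y is the line along which they close (so a half turn about z gives the same grasp; the last joint's range is limited). The gripper opens to 85 mm and grips with 20 to 120 N. Pads are 22 mm wide; open, the fingers measure 114 mm over their backs; the gripper's body (76 mm by 85 mm) begins 54 mm behind the grasp point. The pads swing forward as they close: fully open they stand 13 mm farther back than shut.
Start: joints at [-68.675, 7.093, 94.555, -0, 78.352, -4.733], TCP at [0.286, -0.584, 0.231] pointing down, gripper open.
Joint ranges: [-149.61, 149.61], [-58.7, 133.49], [1.44, 155.28], [-77.14, 257.14], [18.33, 153.61], [-166.67, 166.67]. Speed limits (degrees/s): [147.25, 147.25, 180, 180, 180, 180].

## Interface

Orientations are given as a 3x3 rotation matrix whose columns are the frame's x, y, z axes.
In Python, from rig import arm gives the robot as it stands. The module is installed in compiled form; this text tells all that it offers.
- The arm moves only by the tool servo_tool, never from a script. Its argument "plan" is one flat list of numbers, 4 for each row, row after row: the shift along the tool's x, y, z in mm, then the turn about the tool's z in degrees. In form: [tx, ty, tz, turn, tx, ty, tz, turn, ...]. A call has 1 to 8 rows; each row shifts and turns the commanded pose from where the row before left it, along the tool's axes as they then stand; what a row does not reach is not made up. A row lasts 1/12 s, in which the tool goes at most 41.7 mm and 7.16 degrees, less where a joint would pass 70% of its speed; a pose out of reach is approached as far as the arm can. A call with a gripper value outside its range is refused whole. "grip" is the opening, from 0 (shut) to 1 (fully open), set as the call begins (left out, the last holds). The fingers move at their own pace and stop on an object; "squeeze" is the grip in N (left out, the last holds). Time passes only in rows, so rows that do not move let the fingers close. It gives the time, the measured TCP pose, the force, the opening and the grip force at its end, in the units of the state.
- arm.sense(): the state, without advancing time (a new reading comes with each control period).
- arm.capture(name): name is "side" or "top"; returns a dict with "frame" (384x512x3 uint8, blue, green, red), "range_z" (384x512 float32, m along the optical axis (not along the pixel's ray), 0 where there is no reading), "fx", "fy", "cx", "cy" (pixels), "world_from_camera" (4x4, takes a point from camera to world coordinates). Camera axes: x right, y down, z forward; pixel columns grow to the right and rows downward; lengths in m; the calibration is good to about 2 mm. A picture is of the moment at which its call begins.
- arm.finish_job(): hands the job in; it is judged then, once.
The state is a dict: "time": time; "joint_pos": joint angles; "joint_velocities": joint speeds; "joint_torque": joint torques, N m; "ee_pos": TCP position; "tool_rot": TCP orientation; "contact_force": force on the tool from outside, world axes, zero at the start; "wrist_torque": the same for the moment, N m; "opening": opening from 0.0 (shut) to 1.0 (fully open); "grip_force": force on a finger pad.
Only numpy, scipy, OpenCV 4.12 (cv2) and the standard library are available. Lean on these libraries where they do the work, as an engineer would, in place of code of your own. Each camera call takes 0.05 s, during which the arm holds its last target. There are 200 camera calls.

## Task

Pick up the wooden push stick and, with its nose behind the aluminium bar, feed the bar through the low mouth of the cut-off machine's guard until it bears firmly on the sprung length stop beyond it, and keep it pressed there for a moment without forcing it. Then draw the stick back out, leaving the bar resting at the stop, and set the stick back down on its sole on the bench, clear of the machine. Do not touch the bar with the gripper, and leave the spray can, the screwdriver and the spool alone.

Things in the scene. Friction and masses are not known exactly. Their poses are not given: they have to be found in the camera images.
- machine: Small fixed bench cut-off machine. Origin on the bench top below the middle of the guard's mouth; +x the feed direction, z up. Its bed, 90 mm wide, top 15 mm above the bench, runs x = -210 to +210 mm. On it two rails, 13 mm high, 44 mm apart inside, 68 mm over the outsides, run x = -160 to +180 mm, flaring wider from -160 back to -200 mm.
- mouth (a point): Middle of the mouth's lower edge, on the bed's top (machine x = 0, y = 0, 15 mm up). The mouth is 44 mm wide, 20 mm high. The guard box, 76 mm wide, top 82 mm above the bench, stands x = 0 to +95 mm; a round blade cover on it reaches 140 mm above the bench, a motor sticks out to y = +135 mm at x = +28 to +92 mm.
- shoe_line (a point): Point on the bed (machine x = +82 mm) under a fixed-place sprung shoe hidden in the guard. It presses down on the bar with about 3 N from 8.5 mm above the bed: when the bar's leading end comes to x = about 75 mm the push rises by some newtons (to 4 to 8 N in all), and the bar drags (2 to 6 N) from there on. This is not the stop.
- stop_range (a point): Point on the bed at machine x = +105 mm, the nearest place for the length stop. The stop is clamped anew each time, its face 0 to 45 mm beyond this point (+x), unmeasured: find it by feel. The face is a sprung plate yielding 0.33 mm per newton, 12 mm at most. Firmly home: at least 5 N on the plate for half a second; the stick's push on the bar stays under 22 N.
- bar: The loose flat aluminium bar, 90 mm long (x), 40 mm wide (y), 10 mm thick, about 0.1 kg, lying on the bed between the rails in front of the mouth. Origin at the centre of its underside, +x towards the mouth.
- bar_nose (a point): Middle of the bar's leading end face (the end towards the mouth), half way up.
- bar_tail (a point): Middle of the bar's rear end face, where the stick pushes, half way up.
- stick: Loose wooden push stick, about 0.16 kg, standing on its sole on the bench at the machine's +y side. Origin on the underside below the middle of the handle; +x to the nose. Sole 10 mm thick, 34 mm wide from x = -45 to +55 mm, then a 20 mm wide nose bar ending square at x = +150 mm. Handle: upright block 50 mm long (x), 24 mm thick (y), 10 to 76 mm above the underside, gripped across y.
- stick_nose (a point): Middle of the stick's square nose end, 150 mm ahead of the stick's origin and 5 mm above its underside.
- spray_can: Bystander: upright spray can, 52 mm across, 160 mm tall, origin under its centre.
- screwdriver: Bystander: screwdriver lying on the bench along its x axis.
- spool: Bystander: metal wire spool, 52 mm across, 36 mm tall, origin under its centre.
There are look-alikes about, which are no part of the job. Of the things like the stick, leave any that is red; of the rest the smaller one is meant. There is more than one size of the bar; the one meant has the size given above.

How it is judged:
By the outcome, as a careful person would: the job done as asked, in the order asked, and still so for the second after the job is handed in, with the robot touching nothing.
It also fails if it takes over 67 s, if anything falls off the work surface, if the arm or the gripper's body presses on something with over 40 N, if the wrist force passes 120 N, or if a joint passes its speed limit or range.

## Working session

There is one attempt and no reset: what is moved stays moved. The work goes in short steps, Python scripts to look and compute and a tool call to move; the robot and the scene stay as the last step left them, time stands still between calls to the robot, and variables do not carry over. Pictures are saved under pics/ and viewed, at most 10 in all, crops included, and the job is handed in when it is done.

Besides the shell and the picture viewer there is one more tool, called after ">>>" as name(argument=value, ...) on one line, values as JSON. servo_tool: Moves the arm, as the interface text tells. Its arguments: {"type":"object","properties":{"plan":{"type":"array","items":{"type":"number"}},"grip":{"type":"number"},"squeeze":{"type":"number"}},"required":["plan"]}

```bash
mkdir -p pics; cat > h.py <<'E'
import numpy as np, cv2
from rig import arm
def snap(n,tag):
    c=arm.capture(n); np.savez(f'{tag}.npz',**c); cv2.imwrite(f'pics/{tag}.png',c['frame']); return c
def load(tag): return dict(np.load(f'{tag}.npz'))
def pt(c,u,v,z=None):
    """world point at pixel; by depth, or on plane z"""
    r=np.array([(u-c['cx'])/c['fx'],(v-c['cy'])/c['fy'],1.]); M=c['world_from_camera']
    if z is None:
        return (M@np.r_[r*c['range_z'][int(round(v)),int(round(u))],1])[:3]
    d=M[:3,:3]@r; return M[:3,3]+d*(z-M[2,3])/d[2]
def crop(c,u0,v0,u1,v1,k,tag):
    cv2.imwrite(f'pics/{tag}.png',cv2.resize(c['frame'][v0:v1,u0:u1],None,fx=k,fy=k,interpolation=cv2.INTER_CUBIC))
E
python3 - <<'E'
from h import *
a=snap('top','top0');b=snap('side','side0')
cv2.imwrite('pics/both.png',cv2.resize(np.hstack([a['frame'],b['frame']]),(800,300),interpolation=cv2.INTER_AREA))
print(a['world_from_camera'].round(3),b['world_from_camera'].round(3),a['fx'],b['fx'],arm.grip_point_offset)
s=arm.sense();print(s['tool_rot'],s['contact_force'])
E
```

```text
[[ 0.023 -0.991  0.131  0.433]
 [-1.    -0.024 -0.012 -0.018]
 [ 0.016 -0.13  -0.991  1.018]
 [ 0.     0.     0.     1.   ]] [[-0.971 -0.142  0.19   0.312]
 [-0.238  0.609 -0.757  0.944]
 [-0.008 -0.78  -0.625  0.823]
 [ 0.     0.     0.     1.   ]] 440.75989021031876 437.81613548358035 -0.0187
[[ 8.98334012e-01  4.39312541e-01 -7.02785533e-04]
 [ 4.39313073e-01 -8.98332203e-01  1.81005974e-03]
 [ 1.63847066e-04 -1.93478110e-03 -9.99998115e-01]] [0.68439383 0.40693155 0.23872188]
```

View pics/top0.png

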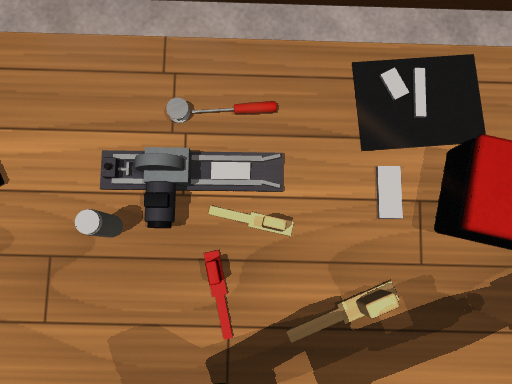

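View pics/side0.png

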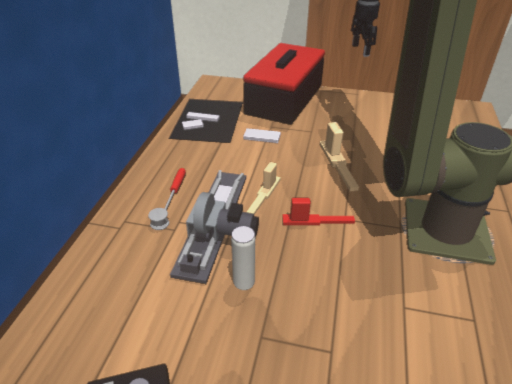

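Both views agree. In the top view, stick candidates are the small wooden one at (255,220), a red one at (218,295) and a big wooden one at (350,312). I choose the small wooden one. Bar candidates are (230,171) on the bed, plus (390,192), (420,92) and (395,83) lying elsewhere. I choose the one on the bed. The machine feeds towards image left (world +y). Next is a close crop.

```bash
python3 - <<'E'
from h import *
c=load('top0'); crop(c,95,140,305,245,3.8,'crop1')
E
```

```text
(no output)
```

View pics/crop1.png

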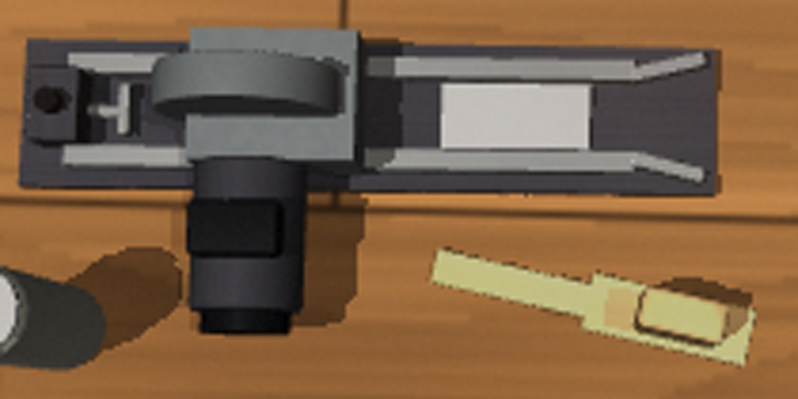

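```bash
cat >> h.py <<'E'
def cp(c,x,y,z=None,u0=95,v0=140,k=3.8): return pt(c,(x+.5)/k-.5+u0,(y+.5)/k-.5+v0,z)
E
python3 - <<'E'
from h import *
np.set_printoptions(precision=4,suppress=True)
c=load('top0'); f=lambda l,z:np.array([cp(c,x,y,z) for x,y in l])
bed=f([(28,38),(720,50),(718,193),(20,187)],.015);print('bed',bed, np.linalg.norm(np.diff(bed,axis=0),axis=1))
bar=f([(442,83),(591,85),(588,150),(440,148)],.025);print('bar',bar,np.linalg.norm(np.diff(bar,axis=0),axis=1),bar.mean(0))
print('guard top',f([(190,28),(358,30),(354,161),(186,157)],.082))
print('rails out (near mouth/entry)',f([(390,57),(635,70),(390,168),(635,160)],.028))
print('plate',f([(130,85),(130,132)],.028), 'depthz',[cp(c,*p)[2] for p in[(125,100),(500,110),(650,120),(700,310),(530,275),(280,70)]])
st=f([(438,248),(432,282),(755,310),(745,363)],.010);print('stick',st)
ht=f([(645,288),(729,301),(722,341),(639,327)],.076);print('handle top',ht,ht.mean(0))
n=st[:2].mean(0);t=st[2:].mean(0);d=n-t;print('len',np.linalg.norm(d),'yaw',np.degrees(np.arctan2(d[1],d[0])),'origin',t+d*45/195)
E
```

```text
bed [[ 0.6586  0.3223  0.015 ]
 [ 0.6621 -0.0993  0.015 ]
 [ 0.5738 -0.0993  0.015 ]
 [ 0.567   0.321   0.015 ]] [0.4216 0.0884 0.4203]
bar [[ 0.6352  0.069   0.025 ]
 [ 0.6363 -0.0209  0.025 ]
 [ 0.5965 -0.02    0.025 ]
 [ 0.5955  0.0688  0.025 ]] [0.0898 0.0398 0.0888] [0.6159 0.0242 0.025 ]
guard top [[0.6518 0.2083 0.082 ]
 [0.6531 0.1129 0.082 ]
 [0.5775 0.112  0.082 ]
 [0.5774 0.2065 0.082 ]]
rails out (near mouth/entry) [[ 0.6497  0.1005  0.028 ]
 [ 0.6455 -0.0471  0.028 ]
 [ 0.5822  0.0978  0.028 ]
 [ 0.5907 -0.0482  0.028 ]]
plate [[0.6286 0.2552 0.028 ]
 [0.6    0.2535 0.028 ]] depthz [np.float64(0.029863650240042228), np.float64(0.02359624516481862), np.float64(0.016936688618305995), np.float64(0.07592920431111594), np.float64(0.010562815884543664), np.float64(0.13202443498855887)]
stick [[ 0.5368  0.0691  0.01  ]
 [ 0.5161  0.072   0.01  ]
 [ 0.5038 -0.123   0.01  ]
 [ 0.4719 -0.1173  0.01  ]]
handle top [[ 0.5101 -0.0539  0.076 ]
 [ 0.5039 -0.1014  0.076 ]
 [ 0.4813 -0.0977  0.076 ]
 [ 0.4881 -0.0509  0.076 ]] [ 0.4959 -0.076   0.076 ]
len 0.19456134270663009 yaw 78.55992913332854 origin [ 0.4967 -0.0761  0.01  ]
```

>>> servo_tool(plan=[0, 0, 0, -6.56, 0, 0, 0, -6.56, 0, 0, 0, -6.56, 0, 0, 0, -6.56, 0, 0, 0, -6.56, 0, 0, 0, -6.56, 0, 0, 0, -6.56, 0, 0, 0, -6.56], grip=1, squeeze=80)

```text
time: 0.77
ee_pos: [0.2854, -0.5836, 0.2306]
tool_rot: [[0.193, 0.981, -0.0], [0.981, -0.193, 0.001], [0.001, -0.001, -1.0]]
contact_force: [1.1, -0.0, -0.7]
opening: 1.003
grip_force: 0.0
```

```bash
cat >> h.py <<'E'
def go(tgt,yaw):
    s=arm.sense();R=np.array(s['tool_rot']);p=np.array(s['ee_pos'])
    y=np.degrees(np.arctan2(R[1,0],R[0,0]))
    print('t',s['time'],'p',p.round(4),'yaw',round(y,2),'d_tool mm',(1e3*R.T@(np.array(tgt)-p)).round(1),'turn',round(y-yaw,2),'F',np.round(s['contact_force'],2),'tilt',R[:2,2].round(4))
E
python3 -c "
from h import *
go([.4963,-.076,.12],78.6)"
```

```text
t 0.7667 p [ 0.2854 -0.5836  0.2306] yaw 78.86 d_tool mm [538.6 109.  111.1] turn 0.26 F [ 1.05 -0.   -0.71] tilt [-0.0004  0.0011]
```

>>> servo_tool(plan=[33.6, 6.8, 0, 0, 33.6, 6.8, 0, 0, 33.6, 6.8, 0, 0, 33.6, 6.8, 0, 0, 33.6, 6.8, 0, 0, 33.6, 6.8, 0, 0, 33.6, 6.8, 0, 0, 33.6, 6.8, 0, 0])

```text
time: 1.43
ee_pos: [0.3923, -0.3295, 0.2308]
tool_rot: [[0.199, 0.98, -0.0], [0.98, -0.199, 0.001], [0.0, -0.0, -1.0]]
contact_force: [0.5, -0.2, -0.7]
opening: 1.003
grip_force: 0.0
```

>>> servo_tool(plan=[33.6, 6.8, 0, 0, 33.6, 6.8, 0, 0, 33.6, 6.8, 0, 0, 33.6, 6.8, 10, 0, 33.6, 6.8, 20, 0, 33.6, 6.8, 25, 0, 33.6, 6.8, 30, 0, 33.6, 6.8, 25, 0])

```text
time: 2.1
ee_pos: [0.4972, -0.0808, 0.1233]
tool_rot: [[0.199, 0.98, -0.0], [0.98, -0.199, -0.0], [-0.0, -0.0, -1.0]]
contact_force: [0.2, -0.0, -1.2]
opening: 1.0
grip_force: 0.0
```

```bash
python3 -c "
from h import *
go([.4963,-.076,.021],78.6)
a=snap('top','top1');b=snap('side','side1')
o=np.hstack([cv2.resize(a['frame'][150:260,190:330],None,fx=2.8,fy=2.8),cv2.resize(b['frame'][100:210,220:360],None,fx=2.8,fy=2.8)]);cv2.imwrite('pics/o1.png',o)"
```

```text
t 2.1 p [ 0.4972 -0.0808  0.1233] yaw 78.54 d_tool mm [  4.6  -1.8 102.3] turn -0.06 F [ 0.15 -0.04 -1.2 ] tilt [-0.0001 -0.0001]
```

View pics/o1.png

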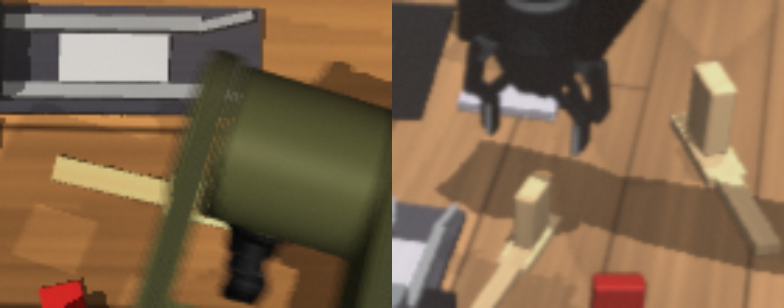

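The fingers straddle the small stick's handle from above (left crop: stick nose at (55,168); right crop: handle at (533,205), fingers at (490,125) and (580,145)). Descending.

>>> servo_tool(plan=[0, 0, 15, 0, 0, 0, 20, 0, 0, 0, 20, 0, 0, 0, 15, 0, 0, 0, 10, 0, 0, 0, 0, 0, 0, 0, 0, 0])

```text
time: 2.78
ee_pos: [0.4972, -0.0828, 0.0448]
tool_rot: [[0.199, 0.98, -0.001], [0.98, -0.199, 0.0], [-0.0, -0.001, -1.0]]
contact_force: [0.4, -0.1, 0.8]
opening: 1.005
grip_force: 0.0
```

```bash
python3 -c "
from h import *
go([.4963,-.076,.021],78.6)"
```

```text
t 2.7833 p [ 0.4972 -0.0828  0.0448] yaw 78.51 d_tool mm [ 6.5 -2.2 23.8] turn -0.09 F [ 0.38 -0.14  0.79] tilt [-0.0006  0.0001]
```

>>> servo_tool(plan=[3.2, -1, 8, 0, 3.3, -1, 8, 0, 0, 0, 7.5, 0, 0, 0, 0, 0, 0, 0, 0, 0])

```text
time: 3.2
ee_pos: [0.4961, -0.0755, 0.0206]
tool_rot: [[0.198, 0.98, -0.001], [0.98, -0.198, 0.0], [0.0, -0.001, -1.0]]
contact_force: [-0.3, -0.8, 0.1]
opening: 1.001
grip_force: 0.0
```

>>> servo_tool(plan=[0, 0, 0, 0, 0, 0, 0, 0, 0, 0, 0, 0, 0, 0, 0, 0, 0, 0, 0, 0, 0, 0, 0, 0, 0, 0, 0, 0, 0, 0, 0, 0], grip=0, squeeze=80)

```text
time: 3.87
ee_pos: [0.4971, -0.0759, 0.0217]
tool_rot: [[0.199, 0.98, 0.001], [0.98, -0.199, -0.0], [-0.0, 0.001, -1.0]]
contact_force: [0.3, -0.4, 1.0]
opening: 0.273
grip_force: 78.6
```

```bash
python3 -c "
from h import *
go([.4963,-.076,.021],78.6)"
```

```text
t 3.8667 p [ 0.4971 -0.0759  0.0217] yaw 78.54 d_tool mm [-0.3 -0.8  0.7] turn -0.06 F [ 0.25 -0.43  1.05] tilt [ 0.001  -0.0003]
```

>>> servo_tool(plan=[0, 0, -10, 0, 0, 0, -20, 0, 0, 0, -25, 0, 0, 0, -5, -6, 0, 0, 0, -6, -10, 10, 0, 0, -20, 20, 0, 0, -20, 20, 0, 0])

```text
time: 4.53
ee_pos: [0.5469, -0.1251, 0.0813]
tool_rot: [[-0.011, 1.0, -0.001], [1.0, 0.011, 0.0], [0.0, -0.001, -1.0]]
contact_force: [0.4, 0.8, -1.4]
opening: 0.269
grip_force: 78.6
```

>>> servo_tool(plan=[-20, 20, 0, 0, -20, 20, 0, 0, -20, 20, 0, 0, -10, 10, 0, 0, 0, 0, 0, 0, 0, 0, 0, 0])

```text
time: 5.03
ee_pos: [0.6174, -0.1947, 0.0809]
tool_rot: [[-0.009, 1.0, -0.001], [1.0, 0.009, 0.001], [0.001, -0.001, -1.0]]
contact_force: [-0.5, -0.2, -2.1]
opening: 0.273
grip_force: 78.7
```

```bash
python3 -c "
from h import *
go([.6185,-.195,.0811],90.6)
a=snap('top','top2');b=snap('side','side2')
o=np.hstack([cv2.resize(a['frame'][140:240,200:360],None,fx=3,fy=3),cv2.resize(b['frame'][80:180,200:300],None,fx=3,fy=3)]);cv2.imwrite('pics/o2.png',o)"
```

```text
t 5.0333 p [ 0.6174 -0.1947  0.0809] yaw 90.5 d_tool mm [-0.3  1.1 -0.2] turn -0.1 F [-0.53 -0.18 -2.12] tilt [-0.0015  0.0008]
```

View pics/o2.png

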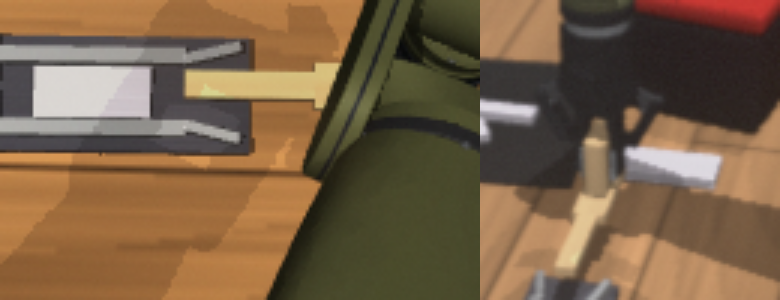

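The stick is held level, with its nose at about crop (186,83), just behind the bar (bar tail at crop x≈152). Checking alignment numerically.

```bash
python3 - <<'E'
from h import *
np.set_printoptions(precision=4,suppress=True)
c=load('top2'); f=c['frame'].astype(int)
# stick columns: yellowish = R-B large & bright ; centre/edges per column
for u in range(262,305,6):
    col=f[150:190,u]; m=(col[:,2]>185)&(col[:,1]>150)
    r=np.where(m)[0]+150
    if len(r): 
        a,b=pt(c,u,r.min()-.5,.07),pt(c,u,r.max()+.5,.07); print(u,r.min(),r.max(),((a+b)/2)[:2],'w',a[0]-b[0])
for u,v in[(264,167),(270,167),(280,168),(290,168),(300,168)]: print(pt(c,u,v))
print('nose',pt(c,200+186.5/3-.5,140+84/3-.5,.07))
E
```

```text
262 164 171 [ 0.6155 -0.0469] w 0.017777703946732837
268 164 171 [ 0.6158 -0.06  ] w 0.017782332862188333
274 164 171 [ 0.6162 -0.0731] w 0.01778696411581515
280 164 171 [ 0.6165 -0.0863] w 0.01779159770934624
286 164 171 [ 0.6168 -0.0994] w 0.017796233644516657
292 164 172 [ 0.616  -0.1126] w 0.020019964506527765
298 164 172 [ 0.6164 -0.1257] w 0.020025182345870363
304 164 172 [ 0.6167 -0.1389] w 0.020030402823398852
[ 0.6173 -0.0514  0.0667]
[ 0.6171 -0.0644  0.0695]
[ 0.6151 -0.0862  0.0715]
[ 0.6162 -0.1083  0.0684]
[ 0.6171 -0.1305  0.067 ]
nose [ 0.6155 -0.0462  0.07  ]
```

>>> servo_tool(plan=[0, 1, 8, 0, 0, 0, 12, 0, 0, 0, 12, 0, 0, 0, 7, 0, 0, 0, 4, 0, 0, 0, 0, 0, 0, 0, 0, 0])

```text
time: 5.72
ee_pos: [0.6188, -0.1946, 0.038]
tool_rot: [[-0.009, 1.0, -0.0], [1.0, 0.009, -0.0], [-0.0, -0.0, -1.0]]
contact_force: [0.7, -0.2, -1.4]
opening: 0.272
grip_force: 78.7
```

```bash
python3 -c "
from h import *
go([.6183,-.175,.0378],90.6)
a=snap('top','top3');b=snap('side','side3')
o=np.hstack([cv2.resize(a['frame'][145:205,205:305],None,fx=4,fy=4),cv2.resize(b['frame'][140:200,190:290],None,fx=4,fy=4)]);cv2.imwrite('pics/o3.png',o)"
```

```text
t 5.7167 p [ 0.6188 -0.1946  0.038 ] yaw 90.54 d_tool mm [19.6 -0.3  0.2] turn -0.06 F [ 0.68 -0.23 -1.37] tilt [-0. -0.]
```

View pics/o3.png

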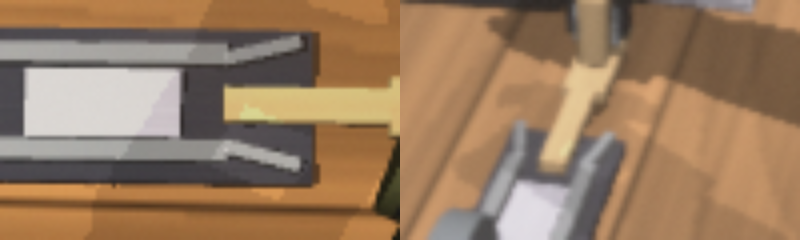

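>>> servo_tool(plan=[4, 0, 0, 0, 5, 0, 0, 0, 5, 0, 0, 0, 4, 0, 0, 0, 3, 0, 0, 0, 3, 0, 0, 0, 3, 0, 0, 0, 3, 0, 0, 0])

```text
time: 6.48
ee_pos: [0.6186, -0.1644, 0.0384]
tool_rot: [[-0.01, 1.0, 0.0], [1.0, 0.01, -0.0], [-0.0, 0.0, -1.0]]
contact_force: [0.3, 0.8, -1.3]
opening: 0.267
grip_force: 78.7
```

>>> servo_tool(plan=[4, 0, 0, 0, 5, 0, 0, 0, 5, 0, 0, 0, 5, 0, 0, 0, 5, 0, 0, 0, 5, 0, 0, 0, 5, 0, 0, 0, 5, 0, 0, 0])

```text
time: 7.15
ee_pos: [0.6181, -0.1251, 0.0383]
tool_rot: [[-0.009, 1.0, 0.0], [1.0, 0.009, -0.0], [-0.0, 0.0, -1.0]]
contact_force: [0.1, 0.2, -2.1]
opening: 0.27
grip_force: 78.7
```

```bash
python3 -c "
from h import *
go([.6178,-.0525,.0378],90.6)
a=snap('top','top4')
crop(a,95,140,305,245,3.8,'o4')"
```

```text
t 7.15 p [ 0.6181 -0.1251  0.0383] yaw 90.54 d_tool mm [72.6  0.3  0.5] turn -0.06 F [ 0.09  0.22 -2.14] tilt [ 0. -0.]
```

View pics/o4.png

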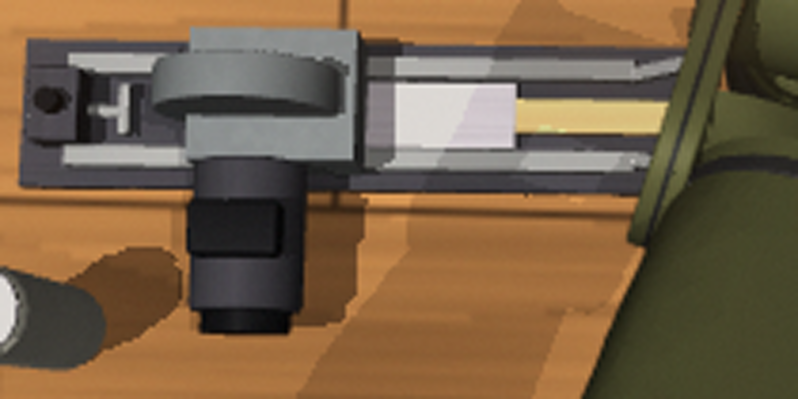

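The bar (tail at crop (516,116)) is being pushed straight, with the stick centred behind it.

>>> servo_tool(plan=[4, 0, 0, 0, 4, 0, 0, 0, 4, 0, 0, 0, 4, 0, 0, 0, 4, 0, 0, 0, 4, 0, 0, 0, 4, 0, 0, 0, 4, 0, 0, 0])

```text
time: 7.87
ee_pos: [0.6178, -0.0932, 0.0383]
tool_rot: [[-0.009, 1.0, -0.0], [1.0, 0.009, 0.0], [0.0, -0.0, -1.0]]
contact_force: [0.7, -0.5, -2.6]
opening: 0.265
grip_force: 78.7
```

>>> servo_tool(plan=[4, 0, 0, 0, 4, 0, 0, 0, 4, 0, 0, 0, 4, 0, 0, 0, 3, 0, 0, 0, 3, 0, 0, 0, 2, 0, 0, 0, 2, 0, 0, 0])

```text
time: 8.53
ee_pos: [0.6176, -0.0674, 0.0383]
tool_rot: [[-0.009, 1.0, -0.0], [1.0, 0.009, -0.0], [-0.0, -0.0, -1.0]]
contact_force: [0.4, -0.8, -2.0]
opening: 0.266
grip_force: 78.7
```

>>> servo_tool(plan=[2, 0, 0, 0, 2, 0, 0, 0, 2, 0, 0, 0, 2, 0, 0, 0, 2, 0, 0, 0, 2, 0, 0, 0, 2, 0, 0, 0, 2, 0, 0, 0])

```text
time: 9.2
ee_pos: [0.6175, -0.0514, 0.0383]
tool_rot: [[-0.009, 1.0, 0.0], [1.0, 0.009, -0.0], [-0.0, 0.0, -1.0]]
contact_force: [0.7, -1.0, -0.9]
opening: 0.271
grip_force: 78.7
```

```bash
python3 -c "
from h import *
go([.6167,.0145,.0378],90.6)"
```

```text
t 9.2 p [ 0.6175 -0.0514  0.0383] yaw 90.53 d_tool mm [65.9 -0.1  0.5] turn -0.07 F [ 0.68 -1.01 -0.88] tilt [ 0. -0.]
```

>>> servo_tool(plan=[1.5, 0, 0, 0, 1.5, 0, 0, 0, 1.5, 0, 0, 0, 1.5, 0, 0, 0, 1.5, 0, 0, 0])

```text
time: 9.62
ee_pos: [0.6177, -0.045, 0.0387]
tool_rot: [[-0.01, 1.0, 0.001], [1.0, 0.01, -0.002], [-0.002, 0.001, -1.0]]
contact_force: [-0.1, -3.7, -2.0]
opening: 0.273
grip_force: 78.8
```

>>> servo_tool(plan=[1.5, 0, 0, 0, 1.5, 0, 0, 0, 1.5, 0, 0, 0, 1.5, 0, 0, 0, 1.5, 0, 0, 0])

```text
time: 10.03
ee_pos: [0.6174, -0.0365, 0.0384]
tool_rot: [[-0.009, 1.0, 0.0], [1.0, 0.009, -0.0], [-0.0, 0.0, -1.0]]
contact_force: [0.9, -2.8, -0.9]
opening: 0.272
grip_force: 78.8
```

>>> servo_tool(plan=[1.5, 0, 0, 0, 1.5, 0, 0, 0, 1.5, 0, 0, 0, 1.5, 0, 0, 0, 1.5, 0, 0, 0])

```text
time: 10.45
ee_pos: [0.6173, -0.029, 0.0383]
tool_rot: [[-0.009, 1.0, -0.0], [1.0, 0.009, -0.0], [-0.0, -0.0, -1.0]]
contact_force: [1.0, -3.6, -1.4]
opening: 0.274
grip_force: 78.8
```

>>> servo_tool(plan=[1.5, 0, 0, 0, 1.5, 0, 0, 0, 1.5, 0, 0, 0, 1, 0, 0, 0, 1, 0, 0, 0])

```text
time: 10.87
ee_pos: [0.6172, -0.0225, 0.0383]
tool_rot: [[-0.009, 1.0, -0.0], [1.0, 0.009, 0.0], [0.0, -0.0, -1.0]]
contact_force: [0.5, -5.0, 0.1]
opening: 0.272
grip_force: 78.8
```

>>> servo_tool(plan=[1, 0, 0, 0, 1, 0, 0, 0, 1, 0, 0, 0, 1, 0, 0, 0])

```text
time: 11.2
ee_pos: [0.6171, -0.0185, 0.0383]
tool_rot: [[-0.009, 1.0, -0.0], [1.0, 0.009, 0.0], [0.0, -0.0, -1.0]]
contact_force: [0.7, -4.4, -0.2]
opening: 0.268
grip_force: 78.8
```

>>> servo_tool(plan=[1, 0, 0, 0, 1, 0, 0, 0, 1, 0, 0, 0, 1, 0, 0, 0])

```text
time: 11.53
ee_pos: [0.6171, -0.0145, 0.0383]
tool_rot: [[-0.009, 1.0, -0.0], [1.0, 0.009, -0.0], [-0.0, -0.0, -1.0]]
contact_force: [0.3, -5.0, 0.0]
opening: 0.27
grip_force: 78.8
```

>>> servo_tool(plan=[1, 0, 0, 0, 1, 0, 0, 0, 1, 0, 0, 0, 1, 0, 0, 0])

```text
time: 11.87
ee_pos: [0.6171, -0.0105, 0.0383]
tool_rot: [[-0.009, 1.0, 0.0], [1.0, 0.009, -0.0], [-0.0, 0.0, -1.0]]
contact_force: [0.5, -3.4, -0.4]
opening: 0.273
grip_force: 78.8
```

>>> servo_tool(plan=[1, 0, 0, 0, 1, 0, 0, 0, 1, 0, 0, 0, 1, 0, 0, 0, 1, 0, 0, 0])

```text
time: 12.28
ee_pos: [0.617, -0.0055, 0.0383]
tool_rot: [[-0.009, 1.0, -0.0], [1.0, 0.009, 0.0], [0.0, -0.0, -1.0]]
contact_force: [-0.1, -3.9, -1.0]
opening: 0.275
grip_force: 78.8
```

>>> servo_tool(plan=[1, 0, 0, 0, 1, 0, 0, 0, 1, 0, 0, 0, 1, 0, 0, 0])

```text
time: 12.62
ee_pos: [0.617, -0.0015, 0.0383]
tool_rot: [[-0.009, 1.0, -0.0], [1.0, 0.009, 0.0], [0.0, -0.0, -1.0]]
contact_force: [1.0, -4.6, -0.2]
opening: 0.271
grip_force: 78.8
```

>>> servo_tool(plan=[1, 0, 0, 0, 1, 0, 0, 0, 1, 0, 0, 0, 1, 0, 0, 0])

```text
time: 12.95
ee_pos: [0.6169, 0.0025, 0.0383]
tool_rot: [[-0.009, 1.0, -0.0], [1.0, 0.009, -0.0], [-0.0, -0.0, -1.0]]
contact_force: [0.7, -4.7, -1.0]
opening: 0.27
grip_force: 78.8
```

>>> servo_tool(plan=[1, 0, 0, 0, 1, 0, 0, 0, 1, 0, 0, 0])

```text
time: 13.2
ee_pos: [0.6169, 0.0055, 0.0383]
tool_rot: [[-0.009, 1.0, -0.0], [1.0, 0.009, 0.0], [0.0, -0.0, -1.0]]
contact_force: [0.1, -3.5, -0.0]
opening: 0.272
grip_force: 78.8
```

Drag is about 4.3 N. The stop should be near TCP y 0.0145–0.020.

>>> servo_tool(plan=[1, 0, 0, 0, 1, 0, 0, 0, 1, 0, 0, 0])

```text
time: 13.45
ee_pos: [0.6169, 0.0085, 0.0383]
tool_rot: [[-0.009, 1.0, -0.0], [1.0, 0.009, 0.0], [0.0, -0.0, -1.0]]
contact_force: [0.6, -4.4, -1.4]
opening: 0.272
grip_force: 78.8
```

>>> servo_tool(plan=[1, 0, 0, 0, 1, 0, 0, 0, 1, 0, 0, 0])

```text
time: 13.7
ee_pos: [0.6168, 0.0115, 0.0383]
tool_rot: [[-0.009, 1.0, -0.0], [1.0, 0.009, 0.0], [0.0, -0.0, -1.0]]
contact_force: [0.0, -3.9, -0.8]
opening: 0.272
grip_force: 78.8
```

>>> servo_tool(plan=[0.7, 0, 0, 0, 0.7, 0, 0, 0, 0.6, 0, 0, 0])

```text
time: 13.95
ee_pos: [0.6168, 0.0135, 0.0383]
tool_rot: [[-0.009, 1.0, -0.0], [1.0, 0.009, -0.0], [-0.0, -0.0, -1.0]]
contact_force: [1.0, -3.7, -1.1]
opening: 0.274
grip_force: 78.8
```

>>> servo_tool(plan=[0.7, 0, 0, 0, 0.7, 0, 0, 0, 0.6, 0, 0, 0])

```text
time: 14.2
ee_pos: [0.6168, 0.0155, 0.0383]
tool_rot: [[-0.009, 1.0, 0.0], [1.0, 0.009, -0.0], [-0.0, 0.0, -1.0]]
contact_force: [-0.2, -3.5, -0.2]
opening: 0.271
grip_force: 78.8
```

>>> servo_tool(plan=[0.5, 0, 0, 0, 0.5, 0, 0, 0, 0.5, 0, 0, 0])

```text
time: 14.45
ee_pos: [0.617, 0.0165, 0.0385]
tool_rot: [[-0.01, 1.0, 0.0], [1.0, 0.01, -0.001], [-0.001, 0.0, -1.0]]
contact_force: [0.5, -5.4, 0.1]
opening: 0.272
grip_force: 78.8
```

>>> servo_tool(plan=[0.5, 0, 0, 0, 0.5, 0, 0, 0])

```text
time: 14.62
ee_pos: [0.617, 0.017, 0.0386]
tool_rot: [[-0.01, 1.0, 0.0], [1.0, 0.01, -0.002], [-0.002, 0.0, -1.0]]
contact_force: [-1.1, -8.3, -0.1]
opening: 0.272
grip_force: 78.8
```

>>> servo_tool(plan=[0.5, 0, 0, 0, 0.5, 0, 0, 0, 0, 0, 0, 0])

```text
time: 14.87
ee_pos: [0.6171, 0.0176, 0.0387]
tool_rot: [[-0.01, 1.0, 0.001], [1.0, 0.01, -0.003], [-0.003, 0.001, -1.0]]
contact_force: [-0.4, -8.3, -0.2]
opening: 0.273
grip_force: 78.9
```

>>> servo_tool(plan=[0.5, 0, 0, 0, 0, 0, 0, 0])

```text
time: 15.03
ee_pos: [0.6172, 0.0178, 0.0388]
tool_rot: [[-0.01, 1.0, 0.001], [1.0, 0.01, -0.003], [-0.003, 0.001, -1.0]]
contact_force: [-0.8, -10.1, 0.5]
opening: 0.271
grip_force: 78.9
```

>>> servo_tool(plan=[0.5, 0, 0, 0, 0.5, 0, 0, 0, 0.3, 0, 0, 0, 0, 0, 0, 0])

```text
time: 15.37
ee_pos: [0.6172, 0.0184, 0.039]
tool_rot: [[-0.01, 1.0, 0.001], [1.0, 0.01, -0.004], [-0.004, 0.001, -1.0]]
contact_force: [0.6, -12.1, 0.9]
opening: 0.269
grip_force: 79.0
```

>>> servo_tool(plan=[0, 0, 0, 0, 0, 0, 0, 0, 0, 0, 0, 0, 0, 0, 0, 0, 0, 0, 0, 0, 0, 0, 0, 0, 0, 0, 0, 0, 0, 0, 0, 0])

```text
time: 16.03
ee_pos: [0.6172, 0.0184, 0.0389]
tool_rot: [[-0.01, 1.0, 0.001], [1.0, 0.01, -0.004], [-0.004, 0.001, -1.0]]
contact_force: [-1.3, -13.2, 1.1]
opening: 0.273
grip_force: 79.0
```

>>> servo_tool(plan=[0, 0, 0, 0, 0, 0, 0, 0, 0, 0, 0, 0, 0, 0, 0, 0, 0, 0, 0, 0, 0, 0, 0, 0])

```text
time: 16.53
ee_pos: [0.6173, 0.0184, 0.039]
tool_rot: [[-0.01, 1.0, 0.001], [1.0, 0.01, -0.004], [-0.004, 0.001, -1.0]]
contact_force: [-0.5, -12.2, 1.4]
opening: 0.274
grip_force: 79.0
```

>>> servo_tool(plan=[-0.7, 0, 0, 0, -0.7, 0, 0, 0, -0.7, 0, 0, 0, -1, 0, 0, 0, -1, 0, 0, 0, -2, 0, 0, 0, -3, 0, 0, 0, -4, 0, 0, 0])

```text
time: 17.2
ee_pos: [0.6166, 0.0081, 0.038]
tool_rot: [[-0.01, 1.0, -0.001], [1.0, 0.01, 0.001], [0.001, -0.001, -1.0]]
contact_force: [-0.8, -1.3, -2.3]
opening: 0.27
grip_force: 78.7
```

>>> servo_tool(plan=[-6, 0, 0, 0, -8, 0, 0, 0, -8, 0, 0, 0, -8, 0, 0, 0, -8, 0, 0, 0, -8, 0, 0, 0, -8, 0, 0, 0, -8, 0, 0, 0])

```text
time: 17.87
ee_pos: [0.6175, -0.0553, 0.0383]
tool_rot: [[-0.009, 1.0, 0.0], [1.0, 0.009, 0.0], [0.0, 0.0, -1.0]]
contact_force: [0.0, 0.1, -1.5]
opening: 0.272
grip_force: 78.7
```

>>> servo_tool(plan=[-10, 0, 0, 0, -15, 0, 0, 0, -20, 0, 0, 0, -20, 0, 0, 0, -20, 0, 0, 0, -20, 0, 0, 0, -20, 0, 0, 0, -10, 0, 0, 0])

```text
time: 18.53
ee_pos: [0.6187, -0.1925, 0.0385]
tool_rot: [[-0.008, 1.0, 0.001], [1.0, 0.008, -0.001], [-0.001, 0.001, -1.0]]
contact_force: [-0.8, 0.7, -1.2]
opening: 0.267
grip_force: 78.7
```

```bash
python3 -c "
from h import *
go([.497,-.076,.0811],78.6)
a=snap('top','top5');b=snap('side','side5')
o=np.hstack([cv2.resize(a['frame'][140:240,95:295],None,fx=2.5,fy=2.5),cv2.resize(b['frame'][170:270,165:285],None,fx=2.5,fy=2.5)]);cv2.imwrite('pics/o5.png',o)"
```

```text
t 18.5333 p [ 0.6187 -0.1925  0.0385] yaw 90.44 d_tool mm [ 117.4 -120.8  -42.8] turn 11.84 F [-0.77  0.66 -1.25] tilt [ 0.0005 -0.0009]
```

View pics/o5.png

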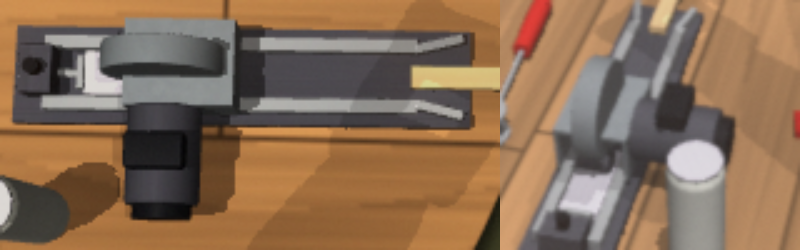

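The bar now rests against the stop plate (left crop, plate at (82,72)), and the stick is clear of the mouth. Lifting it and taking it back to where it stood.

>>> servo_tool(plan=[0, 0, -10, 0, 0, 0, -20, 0, 0, 0, -15, 0, 0, -10, 0, 0, 0, -20, 0, 0, 0, -25, 0, 0, 0, -25, 0, 0, 0, -25, 0, 0])

```text
time: 19.3
ee_pos: [0.512, -0.1894, 0.083]
tool_rot: [[-0.011, 1.0, -0.0], [1.0, 0.011, 0.0], [0.0, -0.0, -1.0]]
contact_force: [-0.3, -0.5, -1.5]
opening: 0.27
grip_force: 78.8
```

>>> servo_tool(plan=[0, -17, 0, 0, 10, -5, 0, 0, 20, 0, 0, 0, 25, 0, 0, 0, 25, 0, 0, 0, 20, 0, 0, 6, 0, 0, 0, 6, 0, 0, 0, 0])

```text
time: 19.97
ee_pos: [0.4906, -0.0886, 0.0833]
tool_rot: [[0.197, 0.98, 0.0], [0.98, -0.197, 0.0], [0.0, 0.0, -1.0]]
contact_force: [-0.3, -0.4, -1.5]
opening: 0.271
grip_force: 78.8
```

```bash
python3 -c "
from h import *
go([.492,-.09,.0217],78.6)"
```

```text
t 19.9667 p [ 0.4906 -0.0886  0.0833] yaw 78.61 d_tool mm [-1.1  1.6 61.6] turn 0.01 F [-0.25 -0.44 -1.46] tilt [0.0004 0.0002]
```

>>> servo_tool(plan=[0, 0, 10, 0, 0, 0, 15, 0, 0, 0, 15, 0, 0, 0, 10, 0, 0, 0, 5, 0, 0, 0, 3, 0, 0, 0, 1, 0, 0, 0, 0, 0])

```text
time: 20.63
ee_pos: [0.4911, -0.0908, 0.0245]
tool_rot: [[0.199, 0.98, 0.0], [0.98, -0.199, -0.0], [0.0, 0.0, -1.0]]
contact_force: [0.4, -0.3, -1.0]
opening: 0.273
grip_force: 78.8
```

>>> servo_tool(plan=[0, 0, 0.7, 0, 0, 0, 0.5, 0, 0, 0, 0, 0])

```text
time: 20.88
ee_pos: [0.4912, -0.0907, 0.0236]
tool_rot: [[0.199, 0.98, 0.001], [0.98, -0.199, -0.0], [-0.0, 0.001, -1.0]]
contact_force: [-0.2, 0.4, -1.5]
opening: 0.273
grip_force: 78.8
```

>>> servo_tool(plan=[0, 0, 0.7, 0, 0, 0, 0.7, 0, 0, 0, 0.3, 0, 0, 0, 0, 0])

```text
time: 21.22
ee_pos: [0.491, -0.0906, 0.0217]
tool_rot: [[0.199, 0.98, 0.0], [0.98, -0.199, -0.0], [-0.0, 0.0, -1.0]]
contact_force: [0.5, -0.6, 0.3]
opening: 0.273
grip_force: 79.2
```

>>> servo_tool(plan=[0, 0, 0.4, 0, 0, 0, 0, 0, 0, 0, 0, 0])

```text
time: 21.47
ee_pos: [0.491, -0.0906, 0.0217]
tool_rot: [[0.199, 0.98, -0.0], [0.98, -0.199, 0.0], [-0.0, -0.0, -1.0]]
contact_force: [-2.8, 0.7, 5.4]
opening: 0.27
grip_force: 79.7
```

The stick's sole is on the bench. Releasing and retreating.

>>> servo_tool(plan=[0, 0, 0, 0, 0, 0, 0, 0, 0, 0, 0, 0, 0, 0, 0, 0, 0, 0, 0, 0, 0, 0, 0, 0, 0, 0, 0, 0, 0, 0, 0, 0], grip=1)

```text
time: 22.13
ee_pos: [0.4908, -0.0906, 0.021]
tool_rot: [[0.199, 0.98, 0.0], [0.98, -0.199, -0.0], [-0.0, 0.0, -1.0]]
contact_force: [-0.5, -0.1, 0.2]
opening: 1.003
grip_force: 0.0
```

>>> servo_tool(plan=[0, 0, -5, 0, 0, 0, -15, 0, 0, 0, -25, 0, 0, 0, -25, 0, 0, 0, -30, 0, 0, 0, -30, 0, 0, 0, -30, 0, 0, 0, -10, 0])

```text
time: 22.8
ee_pos: [0.4932, -0.0913, 0.1969]
tool_rot: [[0.199, 0.98, 0.008], [0.98, -0.199, -0.003], [-0.001, 0.009, -1.0]]
contact_force: [0.7, -0.2, 0.8]
opening: 0.997
grip_force: 0.0
```

>>> servo_tool(plan=[-20, 0, 0, 0, -30, 0, 0, 0, -30, 0, 0, 0, -30, 0, 0, 0, -30, 0, 0, 0, -30, 0, 0, 0, -20, 0, 0, 0, 0, 0, 0, 0])

```text
time: 23.47
ee_pos: [0.4519, -0.2797, 0.1903]
tool_rot: [[0.203, 0.979, -0.001], [0.979, -0.203, -0.001], [-0.001, -0.001, -1.0]]
contact_force: [-1.4, 0.2, -0.6]
opening: 0.997
grip_force: 0.0
```

```bash
python3 -c "
from h import *
go([.492,-.09,.0217],78.6)
a=snap('top','top6');b=snap('side','side6')
cv2.imwrite('pics/o6.png',np.hstack([a['frame'][80:380,80:430],b['frame'][80:380,120:390]]))"
```

```text
t 23.4667 p [ 0.4519 -0.2797  0.1903] yaw 78.31 d_tool mm [194.    1.  168.5] turn -0.29 F [-1.41  0.16 -0.6 ] tilt [-0.0011 -0.0005]
```

View pics/o6.png

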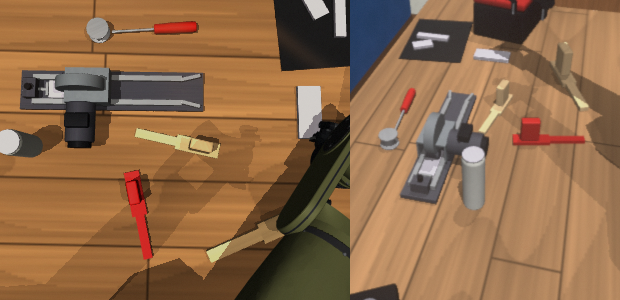

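The stick stands on its sole at (178,143), clear of the machine. The bar sits at the stop at (45,88), the bystanders are where they were, and the arm touches nothing. Handing in.

```bash
python3 -c "
from rig import arm
print(arm.finish_job())"
```

```text
the job is handed in; nothing more can be done
None
```

I fed the bar through the guard to the sprung stop and held it there for over a second at about 12–13 N total push (about 8 N of that on the plate, by estimate). I then drew the stick out, set it back on its sole clear of the machine, and handed the job in at about 23.5 s of the 67 s allowed; no verdict came back.

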